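Clamp a finishing stone under the spring hold-down of its stand

ROBOT

A 6-joint arm with a two-finger parallel gripper is mounted at the origin on the work surface. World frame = base frame: x ahead of the robot, y to its left, z up, the work surface at z = 0. Lengths are in m, angles in rad, forces in N, time in s.
With the tool pointing down it reaches from about 0.275 to 0.75 m from the base axis. Payload 10.2 kg.
Tool frame: the origin (TCP) lies midway between the tips of the shut fingers; the grasp point (between the pads) lies 19 mm behind it (env.hold_point_z is the distance from the TCP to the grasp point, in m); x points along the fingers, z is the direction in which the jaws open and shut, and the axes are right-handed (so a half turn about x gives the same grasp; the last joint's range is limited). The gripper opens to 85 mm and grips with 20 to 120 N. Pads are 22 mm wide; open, the fingers measure 114 mm over their backs; the gripper's body (76 mm by 85 mm) begins 54 mm behind the grasp point. The pads swing forward as they close: fully open they stand 13 mm farther back than shut.
Start: joints at [0.993, 0.313, 1.498, -0, 1.331, -0.223], TCP at [0.182, 0.492, 0.231] pointing down, gripper open.
Joint ranges: [-2.94, 2.94], [-0.97, 2.17], [0.19, 2.56], [-1.23, 4.37], [0.02, 3.11], [-2.88, 2.88]. Speed limits (rad/s): [2.39, 2.39, 3.01, 3.14, 3.14, 3.14].

INTERFACE

Orientations are given as a unit quaternion [x, y, z, w].
In Python, from bench import env, kinematics, monitor, eyes, job gives the robot as it stands. The module is installed in compiled form; this text tells all that it offers. Calls block until the motion is done:
- env.reach(position, orientation): joint-space move of the TCP to a pose.
- env.movel(position, velocity=0.15, frame=None, guard=None): straight line of the TCP; frame=None keeps the orientation; velocity is the mean speed in m/s. With guard (N) it stops when the force on the tool has changed by that much, and returns True; else False.
- env.set_joints(angles): joint-space move.
- env.release() and env.close_gripper(effort=None): open the fingers fully, or close them until they stop; effort is the grip in N (None keeps the last).
- env.hold(seconds).
- kinematics.ik(position, orientation): joint angles nearest the present ones, or None.
- monitor.sense(): the state.
- eyes.grab_frame(name): name is "scene" or "side" or "wrist"; returns a dict with "frame" (420x560x3 uint8, red, green, blue), "mtx" (3x3 intrinsics, pixels), "view" (4x4, takes a point from world to camera coordinates). Camera axes: x right, y down, z forward; pixel columns grow to the right and rows downward; lengths in m; the calibration is good to about 2 mm. A picture is of the moment at which its call begins. There is no depth.
A pose or a line that the arm cannot do raises env.MotionError and nothing moves.
- job.hand_in(): hands the job in, once; it reports no verdict.
The state is a dict: "clock": time; "joints": joint angles; "qvel": joint speeds; "joint_efforts": joint torques, N m; "position": TCP position; "ee_rot": TCP orientation; "contact_force": force on the tool from outside, world axes, zero at the start; "ft_torque": the same for the moment, N m; "finger_gap": opening from 0.0 (shut) to 1.0 (fully open).
Only numpy, scipy, OpenCV 4.12 (cv2) and the standard library are available. Lean on these libraries where they do the work, as an engineer would, in place of code of your own. Each camera call takes 0.05 s, during which the arm holds its last target.

TASK

Set up the finishing stone for polishing: with one fingertip push the hold-down's thumb plate away so that its spring-closed flap stands up, and while you hold it there push the stone on its wooden base under the flap with the other fingertip, squarely against the steel stop. Then let go, so that the flap comes down on the base's ledge and clamps it. Only push it along the board: never lift or tip the stone, and leave everything else on the bench where it is.

Things in the scene. Friction and masses are not known exactly. Their poses are not given: they have to be found in the camera images.
- stand: fixed stone stand: hardwood board 200 (x) x 240 (y) mm, its flat top 20 mm above the bench; origin at the centre of its underside. x points from the near edge to the steel hold-down at the far edge, z up. The hold-down stands on the board's centre line: bracket 84 mm wide with two cheeks (outer faces 78 mm apart, up to 25 mm above the board, x +58 to +82) which carry the hinge pin at x = +69 mm, 24 mm above the board
- stand_stop (a point): middle of the lower edge of the steel stop (84 mm wide, 10 mm high, under the flap, facing the near edge), at board height; axes as the stand's. The base's far side must meet it
- flap (a joint): hinge of the hold-down flap, rad: 0 = shut (spring-closed; nose 12 mm above the board, too low for the 18 mm base), grows to 1.3 as the nose rises and the thumb plate goes away (+x of the stand). Nose about 18 mm up at 0.28, 25 mm up at 0.5. Resting on the base's ledge it reads about 0.28. The spring takes about 2.5 N at the top of the thumb plate at 0 and 4 N at 0.8 (more lower down: 20 mm above the pin about 10 N); let go, it shuts by itself
- flap_nose (a point): middle of the flap's lower nose edge (60 mm wide, steel, 3 mm thick); shut it lies 10 mm nearer than the stop's face and 12 mm above the board; its radius about the pin is 27 mm
- flap_thumb (a point): middle of the near face of the thumb plate, 44 mm from the pin (plate 50 mm wide, its rounded top edge 51 mm from the pin); with the flap shut the plate leans 25 degrees from upright towards the near edge, over the nose plate. Move it away from the near edge to open the flap
- stone: loose finishing stone on a wooden base, about 0.18 kg; origin at the centre of its underside. Base 48 (x) x 100 (y) x 18 mm high; grey stone 28 x 96 x 16 mm on it, 2 mm in from the near side, top at 34 mm, which leaves a bare ledge 18 mm wide along the far (+x) long side for the flap. It stands on the board in front of the flap
- stone_edge (a point): middle of the far (ledge side) lower long edge of the stone's base, 24 mm in +x of its origin; axes as the stone's
- nagura: bystander: small pale dressing stone 36 x 30 x 28 mm standing on the board's left side; origin under its centre
- spare_stone: bystander: darker stone on a base 48 x 100 mm, 34 mm high, on the bench; origin under its centre
- oil: bystander: small bottle, diameter 42, height 100 mm; origin under its centre
- brush: bystander: brush 180 mm long, lying
- driver: bystander: screwdriver 170 mm long, lying
- cup: bystander: white plastic cup, diameter 72, height 75 mm; origin under its centre
- wedge: bystander: wooden wedge 90 x 28 x 18 mm, lying

How it is judged:
By the outcome, as a careful person would: the job done as asked, in the order asked, and still so for the second after the job is handed in, with the robot touching nothing.
It also fails if it takes over 53 s, if anything falls off the work surface, if the arm or the gripper's body presses on something with over 40 N, if the wrist force passes 120 N, or if a joint passes its speed limit or range.

## Working session

There is one attempt and no reset: what is moved stays moved. The work goes in short steps, each a Python script; the robot and the scene stay as the last script left them, time stands still between calls to the robot, and variables do not carry over. Pictures are saved under pics/ and viewed, and the job is handed in when it is done.

```bash
mkdir -p pics; python3 - <<'E'
from bench import env, kinematics, monitor, eyes, job
import cv2, numpy as np
print(monitor.sense())
for n in ["scene","side","wrist"]:
    d=eyes.grab_frame(n)
    cv2.imwrite(f"pics/{n}0.png",d["frame"][:,:,::-1])
    V=d["view"]; print(n,d["mtx"].tolist(),(-V[:3,:3].T@V[:3,3]).round(3),V[2,:3].round(3))
E
```

```text
{'clock': 0.0, 'joints': array([ 9.92614140e-01,  3.13468992e-01,  1.49845392e+00, -5.61758300e-06,
        1.33099142e+00, -2.23390495e-01]), 'qvel': array([ 1.29653018e-03, -7.46631449e-04,  3.22673329e-04, -2.04579577e-06,
        5.60627569e-04,  7.90021867e-04]), 'joint_efforts': array([ 2.82311421e-04, -4.12270582e+01, -2.59739292e+01, -1.81362025e-04,
        4.15352115e-03, -2.74273138e-07]), 'position': array([0.1822442 , 0.49207529, 0.23071902]), 'ee_rot': array([-0.40409726,  0.58081876,  0.40374303,  0.57995391]), 'contact_force': array([-1.37438725, -0.18141662,  0.87353549]), 'ft_torque': array([ 0.0484106, -0.0196527, -0.0028149]), 'finger_gap': 0.9990269154067727}
scene [[520.7701724515148, 0.0, 274.5931309381125], [0.0, 520.7701724515148, 216.50000094637699], [0.0, 0.0, 1.0]] [ 1.224 -0.074  0.893] [-0.607  0.128 -0.784]
side [[483.8292259334697, 0.0, 276.3889784142177], [0.0, 483.8292259334697, 203.1077089808321], [0.0, 0.0, 1.0]] [ 0.357 -0.788  0.576] [ 0.243  0.833 -0.497]
wrist [[328.0135343250616, 0.0, 283.8651208798978], [0.0, 328.0135343250616, 211.0197298972227], [0.0, 0.0, 1.0]] [0.109 0.52  0.374] [ 0.293 -0.111 -0.95 ]
```

```bash
ls .
```

```text
pics
```

View pics/scene0.png

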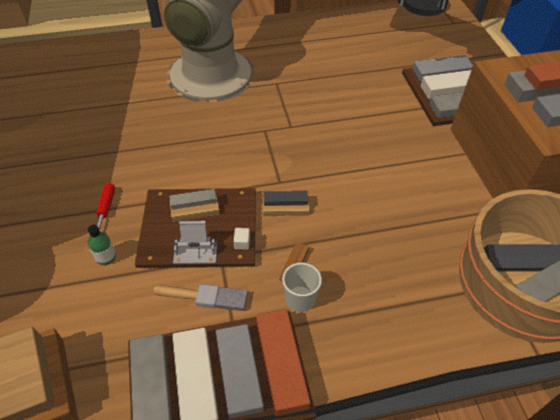

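View pics/side0.png

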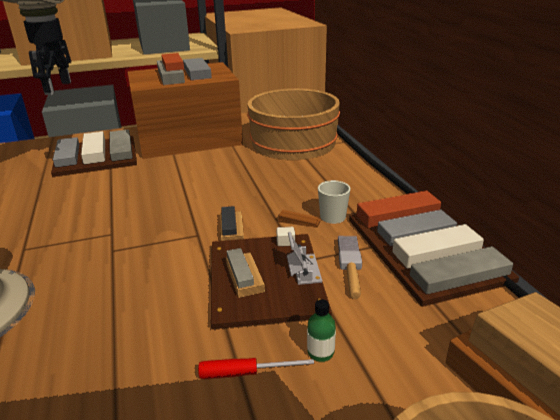

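View pics/wrist0.png

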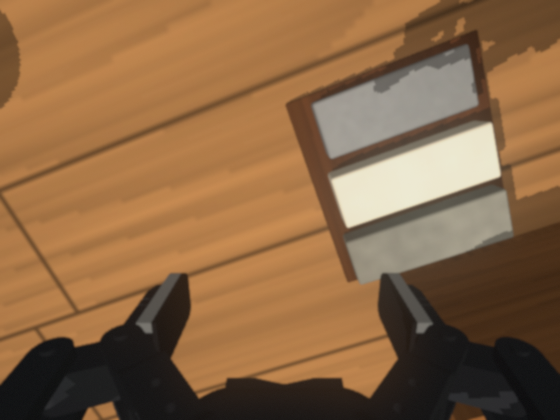

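The scene view shows the board at about (200,228), the flap at (193,240), the stone at (193,203) and the nagura at (242,238). The side view shows the same layout, with the thumb plate leaning towards the robot. Next I'll get a rough location and then a wrist view from above.

```bash
cat > h.py <<'E'
from bench import env, kinematics, monitor, eyes, job
import cv2, numpy as np
from scipy.spatial.transform import Rotation as R
def cam(d): 
    V=d["view"]; return d["mtx"],V[:3,:3],V[:3,3]
def ray(d,uv,z):
    K,Rm,t=cam(d); c=-Rm.T@t; r=Rm.T@np.linalg.inv(K)@np.array([uv[0],uv[1],1.]); return c+r*(z-c[2])/r[2]
def proj(d,p):
    K,Rm,t=cam(d); q=K@(Rm@np.asarray(p)+t); return q[:2]/q[2]
def tri(d1,u1,d2,u2):
    A=[];b=[]
    for d,u in((d1,u1),(d2,u2)):
        K,Rm,t=cam(d); c=-Rm.T@t; r=Rm.T@np.linalg.inv(K)@np.array([u[0],u[1],1.]); r/=np.linalg.norm(r)
        P=np.eye(3)-np.outer(r,r); A.append(P); b.append(P@c)
    return np.linalg.lstsq(np.vstack(A),np.hstack(b),rcond=None)[0]
E
python3 - <<'E'
from h import *
import pickle
D={n:eyes.grab_frame(n) for n in("scene","side")}
pickle.dump(D,open("D0.pkl","wb"))
for n,(x0,y0,w,h) in {"scene":(130,180,190,100),"side":(200,200,140,140)}.items():
    f=D[n]["frame"][y0:y0+h,x0:x0+w,::-1]
    s=4
    cv2.imwrite(f"pics/{n}_z.png",cv2.resize(f,None,fx=s,fy=s,interpolation=cv2.INTER_CUBIC))
for uv in [(146,190),(256,190),(257,265),(137,266)]: print(ray(D["scene"],uv,0.02).round(4))
s=monitor.sense(); Rm=R.from_quat(s["ee_rot"]).as_matrix(); print(Rm.round(3))
E
```

```text
[ 0.4165 -0.1962  0.02  ]
[0.4663 0.0436 0.02  ]
[0.6617 0.0093 0.02  ]
[ 0.6155 -0.2247  0.02  ]
[[-0.    -0.938  0.347]
 [-0.001  0.347  0.938]
 [-1.     0.    -0.001]]
```

View pics/scene_z.png

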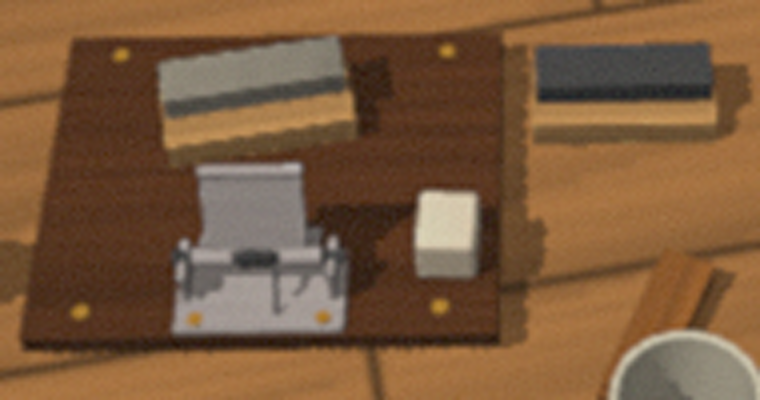

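View pics/side_z.png

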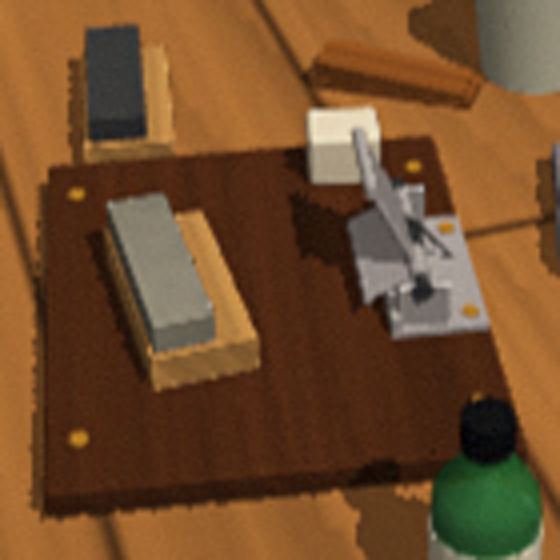

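```bash
cat >> h.py <<'E'
S0=np.array([0.540,-0.092,0.0]); YAW=np.deg2rad(-11.8)
E
python3 - <<'E'
from h import *
s=monitor.sense(); d=eyes.grab_frame("wrist"); K,Rm,t=cam(d)
Rt=R.from_quat(s["ee_rot"]).as_matrix()
c=Rt.T@(-Rm.T@t-s["position"]); f=Rt.T@Rm[2]
print("cam in tool",c.round(4),"fwd",f.round(3))
ex=np.array([np.cos(YAW),np.sin(YAW),0])
for sg in(1,-1):
    X=np.array([0,0,-1.]);Z=sg*ex;Y=np.cross(Z,X);M=np.stack([X,Y,Z],1)
    # aim
    fw=M@f; cw=M@c
    h=0.27
    camz=h+cw[2]
    p=S0+np.array([0,0,.02]); L=(camz-.02)/-fw[2]
    pos=p-fw*L-cw; pos[2]=h
    print(sg,pos,kinematics.ik(pos,R.from_matrix(M).as_quat()))
    t32=np.deg2rad(32)
    X=ex*np.sin(t32)+np.array([0,0,-np.cos(t32)]);Z=sg*(ex*np.cos(t32)+np.array([0,0,np.sin(t32)]));M=np.stack([X,np.cross(Z,X),Z],1)
    print("work",kinematics.ik(S0+ex*.03+np.array([0,0,.06]),R.from_matrix(M).as_quat()))
E
```

```text
cam in tool [-0.1431  0.0788  0.0005] fwd [ 0.95  -0.314 -0.001]
1 [ 0.55044345 -0.04200043  0.27      ] [-2.88417460e-01  3.49167064e-01  1.34704511e+00 -4.44089210e-16
  1.44538048e+00 -8.24686079e-02]
work [-0.42580052  0.44555904  1.96024641  0.55641363  0.22060277 -0.73275859]
-1 [ 0.52955655 -0.14199957  0.27      ] [-4.75732728e-01  3.40517489e-01  1.35899074e+00 -4.44089210e-16
  1.44208443e+00  2.87180878e+00]
work [-0.42580052  0.44555904  1.96024641  0.55641363  0.22060277  2.40883406]
```

```bash
python3 - <<'E'
from h import *
import pickle
ex=np.array([np.cos(YAW),np.sin(YAW),0])
X=np.array([0,0,-1.]);Z=ex;M=np.stack([X,np.cross(Z,X),Z],1)
env.reach([0.5504,-0.042,0.27],R.from_matrix(M).as_quat())
d=eyes.grab_frame("wrist"); print(monitor.sense()["clock"])
pickle.dump(d,open("W1.pkl","wb"))
cv2.imwrite("pics/w1.png",d["frame"][:,:,::-1])
E
```

```text
2.6667
```

View pics/w1.png

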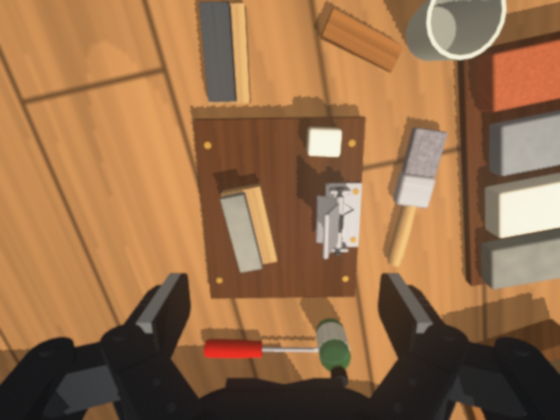

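The wrist view shows the whole board: corners near (195,119), (364,117), (356,297) and (211,298). The stone is at (248,229), turned relative to the board, and the flap is at (330,220). I'll measure these with masks.

```bash
python3 - <<'E'
from h import *
import pickle
d=pickle.load(open("W1.pkl","rb")); f=d["frame"]
cv2.imwrite("pics/w1z.png",cv2.resize(f[105:310,185:385,::-1],None,fx=3.8,fy=2.9 if 0 else 2.9))
# board: dark brown
hsv=cv2.cvtColor(f,cv2.COLOR_RGB2HSV)
for uv in [(280,140),(265,220),(240,230),(285,250),(180,200),(330,190)]: print(uv,f[uv[1],uv[0]],hsv[uv[1],uv[0]])
g=(hsv[...,2]<110)&(hsv[...,0]<20)
m=np.zeros(g.shape,np.uint8); m[105:310,185:385]=g[105:310,185:385]*255
m=cv2.morphologyEx(m,cv2.MORPH_OPEN,np.ones((3,3)))
cs,_=cv2.findContours(m,cv2.RETR_EXTERNAL,cv2.CHAIN_APPROX_NONE); c=max(cs,key=cv2.contourArea)
h=cv2.convexHull(c); ap=cv2.approxPolyDP(h,6,True)[:,0]; print("board",ap.tolist())
P=[ray(d,u,.02) for u in ap]; print(np.round(P,4))
E
```

```text
(280, 140) [122  77  47] [ 12 157 122]
(265, 220) [235 188 120] [ 18 125 235]
(240, 230) [186 176 156] [ 20  41 186]
(285, 250) [125  79  50] [ 12 153 125]
(180, 200) [223 158  95] [ 15 146 223]
(330, 190) [128 120 114] [ 13  28 128]
board [[296, 155], [339, 170], [344, 180], [314, 230], [296, 196]]
[[ 0.5708 -0.0239  0.02  ]
 [ 0.6183 -0.0523  0.02  ]
 [ 0.6224 -0.0658  0.02  ]
 [ 0.5749 -0.123   0.02  ]
 [ 0.561  -0.0737  0.02  ]]
```

View pics/w1z.png

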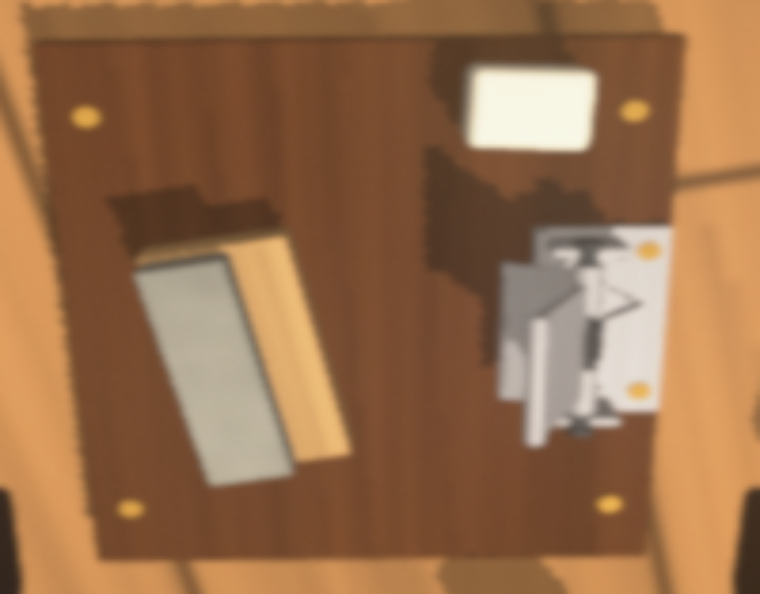

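```bash
python3 - <<'E'
from h import *
import pickle
d=pickle.load(open("W1.pkl","rb")); f=d["frame"]
hsv=cv2.cvtColor(f,cv2.COLOR_RGB2HSV)
def big(g,roi):
    x0,x1,y0,y1=roi
    m=np.zeros(g.shape,np.uint8); m[y0:y1,x0:x1]=g[y0:y1,x0:x1]*255
    m=cv2.morphologyEx(m,cv2.MORPH_OPEN,np.ones((3,3)))
    cs,_=cv2.findContours(m,cv2.RETR_EXTERNAL,cv2.CHAIN_APPROX_NONE); return max(cs,key=cv2.contourArea)
c=big((hsv[...,2]<138)&(hsv[...,1]>110),(185,385,105,310))
ap=cv2.approxPolyDP(cv2.convexHull(c),5,True)[:,0]
print("board"); 
for u in ap: print(u,ray(d,u,.02).round(4))
# screws
g=(hsv[...,0]>13)&(hsv[...,0]<28)&(hsv[...,1]>130)&(hsv[...,2]>170)
m=np.zeros(g.shape,np.uint8); m[125:290,200:362]=g[125:290,200:362]*255
n,_,st,ce=cv2.connectedComponentsWithStats(m)
for i in range(1,n):
    if 8<st[i,4]<120: print("screw",ce[i].round(1),st[i,4],ray(d,ce[i],.02).round(4))
# ledge
c=big((hsv[...,2]>195)&(hsv[...,1]>95),(215,290,165,285)); 
r=cv2.minAreaRect(c); print("ledge",cv2.approxPolyDP(cv2.convexHull(c),3,True)[:,0].tolist())
for u in cv2.boxPoints(r): print(u,ray(d,u,.038).round(4))
c=big((hsv[...,1]<70)&(hsv[...,2]>150),(215,290,165,285)); 
r=cv2.minAreaRect(c)
print("stone top");B=np.array([ray(d,u,.054) for u in cv2.boxPoints(r)]); print(B.round(4), B.mean(0))
c=big((hsv[...,1]<60)&(hsv[...,2]>170),(300,345,120,165)); B=np.array([ray(d,u,.048) for u in cv2.boxPoints(cv2.minAreaRect(c))]);print("nagura",B.mean(0))
E
```

```text
board
[363 117] [0.6548 0.0033 0.02  ]
[354 294] [ 0.6123 -0.2275  0.02  ]
[212 297] [ 0.4195 -0.1921  0.02  ]
[193 109] [0.4654 0.0517 0.02  ]
[331 105] [0.6208 0.0238 0.02  ]
screw [351.7 142.9] 41 [ 0.638  -0.0233  0.02  ]
screw [207.1 145.1] 38 [0.47   0.0091 0.02  ]
screw [257.8 196.7] 62 [ 0.5143 -0.065   0.02  ]
screw [355.5 191. ] 12 [ 0.6343 -0.0825  0.02  ]
screw [270.9 247.8] 75 [ 0.5152 -0.1362  0.02  ]
screw [352.9 239.3] 9 [ 0.6221 -0.1462  0.02  ]
screw [345.1 278.4] 31 [ 0.6038 -0.2009  0.02  ]
screw [218.9 280.1] 24 [ 0.4359 -0.1685  0.02  ]
ledge [[248, 189], [260, 190], [275, 261], [263, 262]]
[244.94121 189.76472] [ 0.5038 -0.0489  0.038 ]
[259.05887 186.2353 ] [ 0.5211 -0.0481  0.038 ]
[277.58826 260.35297] [ 0.5222 -0.1469  0.038 ]
[263.4706 263.8824] [ 0.5036 -0.1481  0.038 ]
stone top
[[ 0.4764 -0.0508  0.054 ]
 [ 0.5028 -0.0494  0.054 ]
 [ 0.5032 -0.1449  0.054 ]
 [ 0.4747 -0.1471  0.054 ]] [ 0.4892668  -0.09806617  0.054     ]
nagura [ 0.60375672 -0.01225966  0.048     ]
```

```bash
cat >> h.py <<'E'
S0=np.array([0.537,-0.0955,0.0]); YAW=np.deg2rad(-10.9)
ex=np.array([np.cos(YAW),np.sin(YAW),0]); ey=np.array([-np.sin(YAW),np.cos(YAW),0]); ez=np.array([0,0,1.])
def W(x,y,z): # stand mm (z above board) -> world
    return S0+ex*x/1e3+ey*y/1e3+ez*(z/1e3+.02)
def St(p):
    q=np.asarray(p)-S0; return np.array([q@ex,q@ey,q[2]-.02])*1e3
def Q(tdeg=0):
    t=np.deg2rad(tdeg); X=ex*np.sin(t)-ez*np.cos(t); Z=ex*np.cos(t)+ez*np.sin(t)
    return R.from_matrix(np.stack([X,np.cross(Z,X),Z],1)).as_quat()
def big(g,roi):
    x0,x1,y0,y1=roi
    m=np.zeros(g.shape,np.uint8); m[y0:y1,x0:x1]=g[y0:y1,x0:x1]*255
    m=cv2.morphologyEx(m,cv2.MORPH_OPEN,np.ones((3,3)))
    cs,_=cv2.findContours(m,cv2.RETR_EXTERNAL,cv2.CHAIN_APPROX_NONE); return max(cs,key=cv2.contourArea)
E
python3 - <<'E'
from h import *
env.close_gripper(20)
env.reach(W(-92,0,40),Q())
env.movel(W(-92,0,5),0.1)
s=monitor.sense(); print(s["clock"],St(s["position"]),s["finger_gap"],s["contact_force"])
for n in("scene","side"):
    d=eyes.grab_frame(n); x0,y0,w,h=(130,160,190,120) if n=="scene" else (190,180,160,150)
    cv2.imwrite(f"pics/{n}1.png",cv2.resize(d["frame"][y0:y0+h,x0:x0+w,::-1],None,fx=4,fy=4,interpolation=cv2.INTER_CUBIC))
E
```

```text
4.875 [-9.14308083e+01  4.29791362e-03  5.51389310e+00] -0.0028107497199194027 [0.38513778 0.04089019 0.51564838]
```

View pics/side1.png

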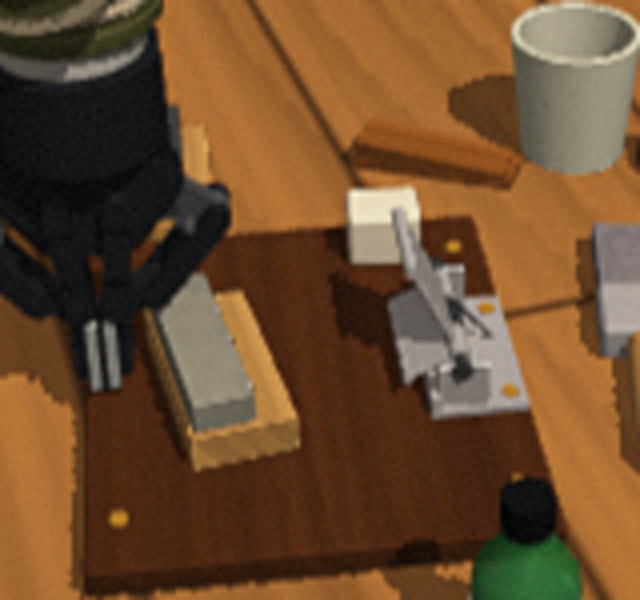

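View pics/scene1.png

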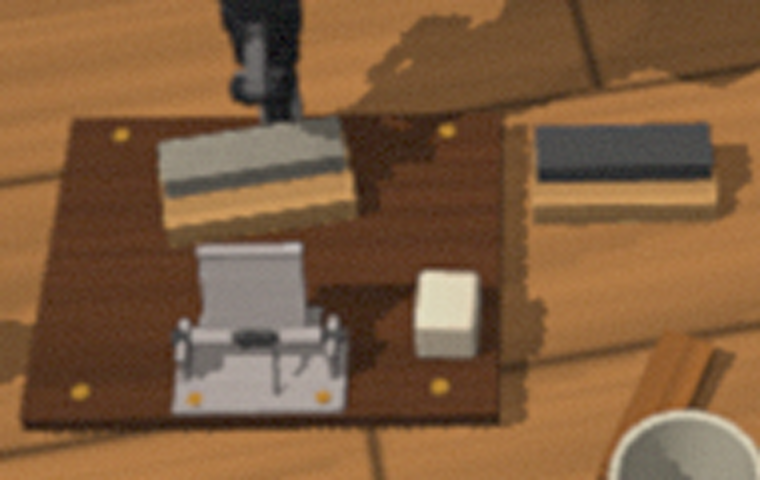

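The side view shows the shut fingertips near (103,385) in the zoom, just short of the stone's near side and clear of everything. The linkage bulge sits above the stone's top. Next is the pre-push, which also turns the stone square.

```bash
python3 - <<'E'
from h import *
env.movel(W(-27,0,5),0.05)
d=eyes.grab_frame("side"); d2=eyes.grab_frame("scene")
cv2.imwrite("pics/side2.png",cv2.resize(d["frame"][180:330,190:350,::-1],None,fx=4,fy=4,interpolation=cv2.INTER_CUBIC))
cv2.imwrite("pics/scene2.png",cv2.resize(d2["frame"][160:280,130:320,::-1],None,fx=4,fy=4,interpolation=cv2.INTER_CUBIC))
s=monitor.sense(); print(s["clock"],St(s["position"]),s["contact_force"])
E
```

```text
6.525 [-2.70415781e+01 -2.20105483e-03  5.06122315e+00] [ 0.01959279 -0.12343197  0.10370099]
```

View pics/side2.png

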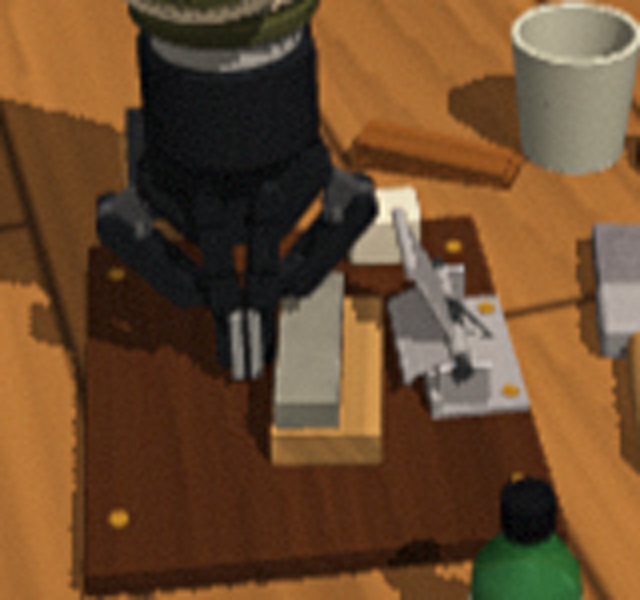

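View pics/scene2.png

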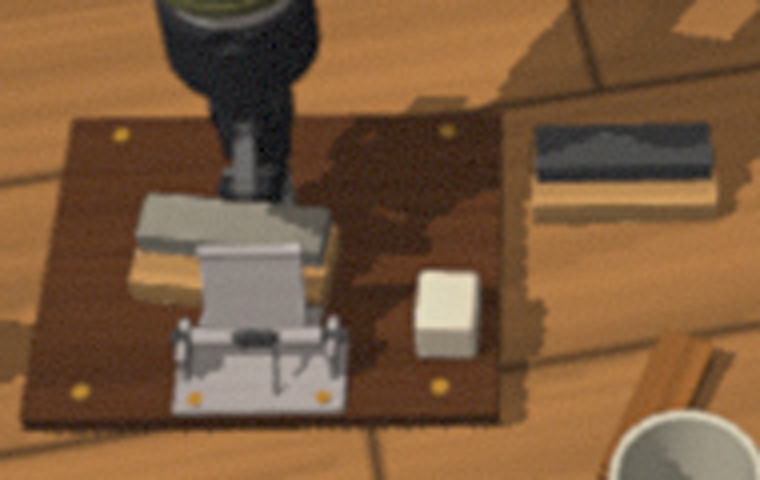

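The stone was carried forward, but it over-rotated slightly and now sits to the right of the pusher. I'll measure it from above.

```bash
cat >> h.py <<'E'
def measure_stone(d,name,roi):
    f=d["frame"]; hsv=cv2.cvtColor(f,cv2.COLOR_RGB2HSV)
    x0,x1,y0,y1=roi
    cv2.imwrite(name,cv2.resize(f[y0:y1,x0:x1,::-1],None,fx=3,fy=3,interpolation=cv2.INTER_CUBIC))
    c=big((hsv[...,1]<75)&(hsv[...,2]>125)&(hsv[...,2]<215),roi)
    B=np.array([St(ray(d,u,.054)) for u in cv2.boxPoints(cv2.minAreaRect(c))])
    print("grey top corners",B[:,:2].round(1).tolist(),"mean",B.mean(0).round(1))
    c=big((hsv[...,2]>180)&(hsv[...,1]>95),roi)
    B=np.array([St(ray(d,u,.038)) for u in cv2.boxPoints(cv2.minAreaRect(c))])
    print("ledge corners",B[:,:2].round(1).tolist(),"mean",B.mean(0).round(1))
E
python3 - <<'E'
from h import *
env.movel(W(-33,0,5),0.1)
env.movel(W(-33,0,60),0.15)
env.reach(W(-40,40,200),Q())
d=eyes.grab_frame("wrist")
cv2.imwrite("pics/w3f.png",d["frame"][:,:,::-1])
print(proj(d,W(0,0,0)),monitor.sense()["clock"])
import pickle; pickle.dump(d,open("W3.pkl","wb"))
E
```

```text
[319.07037565 217.54690422] 7.975
```

View pics/w3f.png

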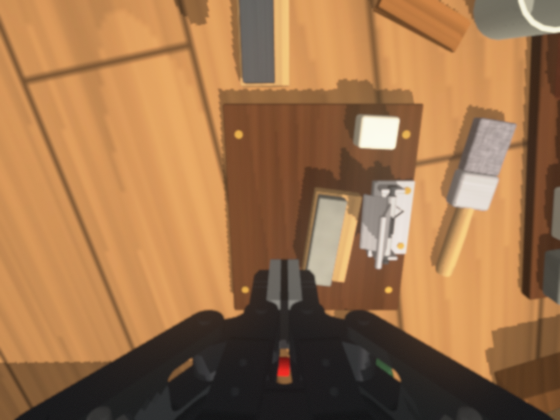

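```bash
python3 - <<'E'
from h import *
import pickle
d=pickle.load(open("W3.pkl","rb"))
measure_stone(d,"pics/w3z.png",(298,361,180,292))
f=d["frame"];hsv=cv2.cvtColor(f,cv2.COLOR_RGB2HSV)
# check frame with screws
for u in [(238.5,134.5),(406,134),(389,290)]: print(St(ray(d,u,.02)).round(1))
for n,u,z in[("ledge far left top",(359,193),18),("ledge far right top",(345,281),18)]: print(n,St(ray(d,u,.02+z/1e3)).round(1))
E
```

```text
grey top corners [[-17.7, -60.5], [-4.6, 34.3], [22.0, 29.4], [11.3, -66.4]] mean [  2.8 -15.8  34. ]
ledge corners [[14.0, -67.7], [24.7, 14.0], [38.7, 11.1], [29.0, -71.0]] mean [ 26.6 -28.4  18. ]
[-85.1  89.7   0. ]
[85.5 90.2  0. ]
[ 86.4 -91.6   0. ]
ledge far left top [37.9 32.9 18. ]
ledge far right top [ 29.5 -68.9  18. ]
```

View pics/w3z.png

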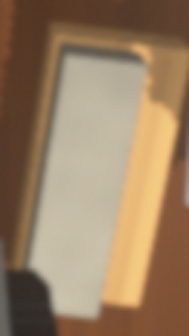

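```bash
python3 - <<'E'
from h import *
import pickle
D=pickle.load(open("D0.pkl","rb"))
print(St(ray(D["side"],(321,352),0)),St(ray(D["scene"],(104,258),0)), St(tri(D["side"],(321,303),D["scene"],(94,229))))
E
```

```text
[  66.60568199 -186.0046407   -20.        ] [  67.88905557 -188.72743065  -20.        ] [  65.55077954 -183.25062669   76.78769097]
```

```bash
python3 - <<'E'
from h import *
import pickle
env.reach(W(11,-92,50),Q())
env.movel(W(11,-92,5),0.12)
env.movel(W(11,-61.5,5),0.04)
env.movel(W(11,-70,5),0.1)
env.movel(W(11,-70,60),0.15)
env.reach(W(-110,30,200),Q())
d=eyes.grab_frame("wrist"); pickle.dump(d,open("W4.pkl","wb"))
cv2.imwrite("pics/w4f.png",d["frame"][:,:,::-1]); print(monitor.sense()["clock"])
E
```

```text
11.9083
```

View pics/w4f.png

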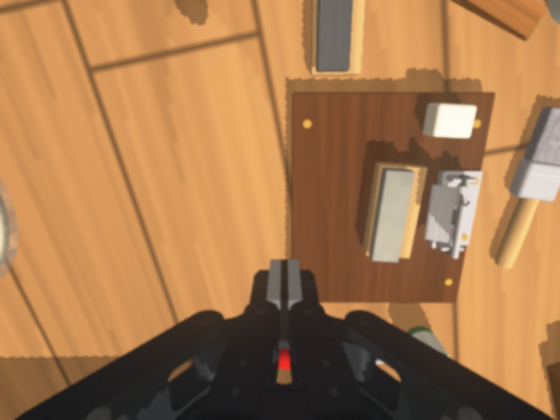

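```bash
python3 - <<'E'
from h import *
import pickle
d=pickle.load(open("W4.pkl","rb"))
measure_stone(d,"pics/w4z.png",(360,427,155,268))
for u in [(307.5,124),(477,124),(449,282)]: print(St(ray(d,u,.02)).round(1))
for u in [(425,166),(411,258)]: print(St(ray(d,u,.038)).round(1))
E
```

```text
grey top corners [[-17.7, -45.0], [-11.1, 52.3], [15.5, 47.9], [11.5, -50.3]] mean [-0.5  1.2 34. ]
ledge corners [[17.7, -50.2], [17.5, 50.1], [31.4, 48.4], [33.0, -52.2]] mean [24.9 -1.  18. ]
[-84.3  89.6   0. ]
[86.8 89.5  0. ]
[ 87.  -91.4   0. ]
[32.3 50.1 18. ]
[ 30.6 -51.   18. ]
```

View pics/w4z.png

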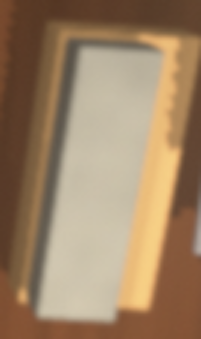

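The stone is now square to the board: its centre is at about (7.5,-0.5) mm in the stand frame, yaw about -1°, and its far edge is at about 31.5. Next I'll check IK for the tilted two-finger stroke.

```bash
cat >> h.py <<'E'
def TCPfor(bx,bz,y,tdeg,open_half=42.5,back=13.):
    t=np.deg2rad(tdeg); P=np.array([bx+open_half*np.cos(t),bz+open_half*np.sin(t)])
    P+=back*np.array([np.sin(t),-np.cos(t)]); return W(P[0],y,P[1])
def AB(tdeg,off=57.):
    t=np.deg2rad(tdeg); s=monitor.sense(); p=St(s["position"])
    P=p[[0,2]]-13*np.array([np.sin(t),-np.cos(t)]); z=np.array([np.cos(t),np.sin(t)])
    return P+off*z, P-42.5*z
E
python3 - <<'E'
from h import *
for T in(28,32,36):
  for bx,bz in [(-45,60),(-45,11.5),(-16,11.5),(8,11.5)]:
    print(T,bx,bz,kinematics.ik(TCPfor(bx,bz,0,T),Q(T)).round(2))
E
```

```text
28 -45 60 [-0.45  0.34  1.99  0.35  0.36 -0.56]
28 -45 11.5 [-0.45  0.44  2.02  0.53  0.24 -0.75]
28 -16 11.5 [-0.43  0.49  1.93  0.44  0.27 -0.64]
28 8 11.5 [-0.42  0.52  1.86  0.37  0.3  -0.56]
32 -45 60 [-0.46  0.32  2.04  0.54  0.28 -0.76]
32 -45 11.5 [-0.46  0.43  2.07  0.94  0.18 -1.16]
32 -16 11.5 [-0.44  0.47  1.98  0.76  0.19 -0.96]
32 8 11.5 [-0.43  0.51  1.91  0.63  0.21 -0.83]
36 -45 60 [-0.47  0.31  2.09  0.88  0.21 -1.1 ]
36 -45 11.5 [-0.47  0.42  2.11  1.59  0.16 -1.82]
36 -16 11.5 [-0.45  0.47  2.03  1.36  0.16 -1.57]
36 8 11.5 [-0.44  0.5   1.96  1.15  0.16 -1.34]
```

```bash
python3 - <<'E'
from h import *
T=32
env.release()
env.reach(TCPfor(-48,70,0,T),Q(T))
env.movel(TCPfor(-48,25,0,T),0.08)
d=eyes.grab_frame("side"); d2=eyes.grab_frame("scene")
cv2.imwrite("pics/side5.png",cv2.resize(d["frame"][180:330,190:350,::-1],None,fx=4,fy=4,interpolation=cv2.INTER_CUBIC))
cv2.imwrite("pics/scene5.png",cv2.resize(d2["frame"][160:280,130:320,::-1],None,fx=4,fy=4,interpolation=cv2.INTER_CUBIC))
s=monitor.sense(); A,B=AB(T); print(s["clock"],A,B,s["finger_gap"])
for p in(A,B): print((proj(d,W(p[0],0,p[1]))-[190,180])*4,(proj(d,W(p[0],-11,p[1]))-[190,180])*4)
import pickle; pickle.dump((d,d2),open("S5.pkl","wb"))
E
```

```text
14.4167 [36.78956044 78.44486752] [-47.59122513  25.71790073] 0.9945084420203824
[384.50048954 219.52090659] [387.61104379 233.24663097]
[202.06665435 331.09509969] [203.11647108 345.73290066]
```

View pics/side5.png

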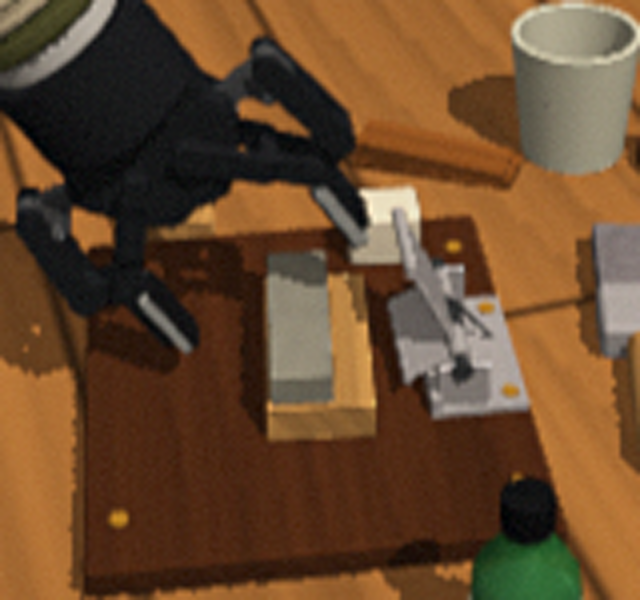

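View pics/scene5.png

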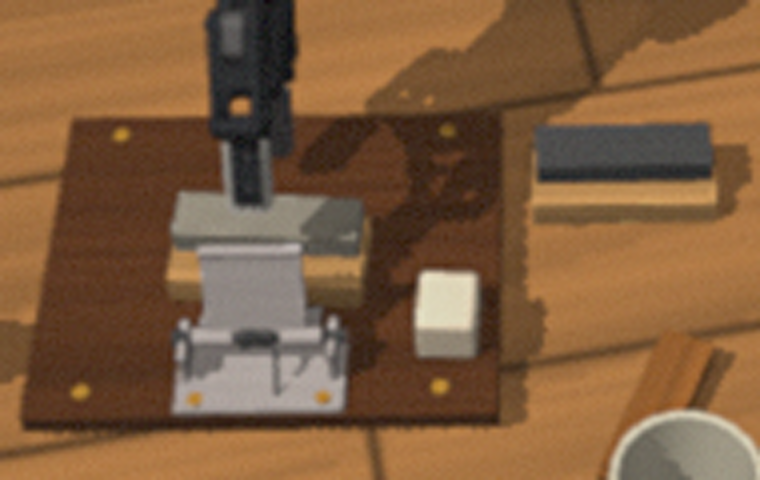

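```bash
python3 - <<'E'
from h import *
import pickle
d,d2=pickle.load(open("S5.pkl","rb"))
im=cv2.resize(d["frame"][210:280,225:305,::-1],None,fx=9,fy=8.5,interpolation=cv2.INTER_CUBIC)
im=np.clip(im.astype(float)*1.6+15,0,255).astype(np.uint8)
A,B=AB(32);A2,_=AB(32,42.5)
for p,c in((A,(0,0,255)),(A2,(0,255,0)),(B,(0,255,0))):
  a,b=[tuple(((proj(d,W(p[0],y,p[1]))-[225,210])*[9,8.5]).astype(int).tolist()) for y in(-11,11)]
  cv2.line(im,a,b,c,1); cv2.circle(im,a,3,c,-1)
cv2.imwrite("pics/side5z.png",im)
E
```

```text
(no output)
```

View pics/side5z.png

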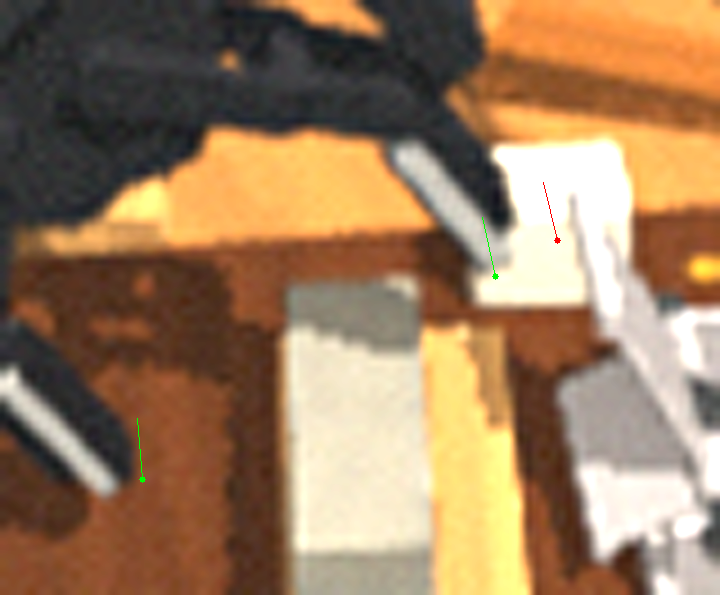

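The side zoom shows fingertip B at about (118,490) and fingertip A ending at about (505,230). Both are roughly 3 mm short in x of my model, and A is slightly higher, which still works. Now I'll lower the tool, open the flap and check.

```bash
cat >> h.py <<'E'
def snap(k):
    d=eyes.grab_frame("side"); d2=eyes.grab_frame("scene")
    cv2.imwrite(f"pics/side{k}.png",cv2.resize(d["frame"][190:310,205:345,::-1],None,fx=5,fy=5,interpolation=cv2.INTER_CUBIC))
    cv2.imwrite(f"pics/scene{k}.png",cv2.resize(d2["frame"][175:275,130:270,::-1],None,fx=5,fy=5,interpolation=cv2.INTER_CUBIC))
E
python3 - <<'E'
from h import *
T=32
env.movel(TCPfor(-48,10,-0.5,T),0.06)
print(monitor.sense()["contact_force"])
env.movel(TCPfor(-18,10,-0.5,T),0.04)
snap(6)
s=monitor.sense(); A,B=AB(T); print(s["clock"],A,B,s["contact_force"])
E
```

```text
[-0.10412472  0.5182752   0.31700893]
15.8167 [66.21004948 62.75594586] [-18.17073609  10.02897907] [-3.1764468   0.84479154  1.22334445]
```

View pics/side6.png

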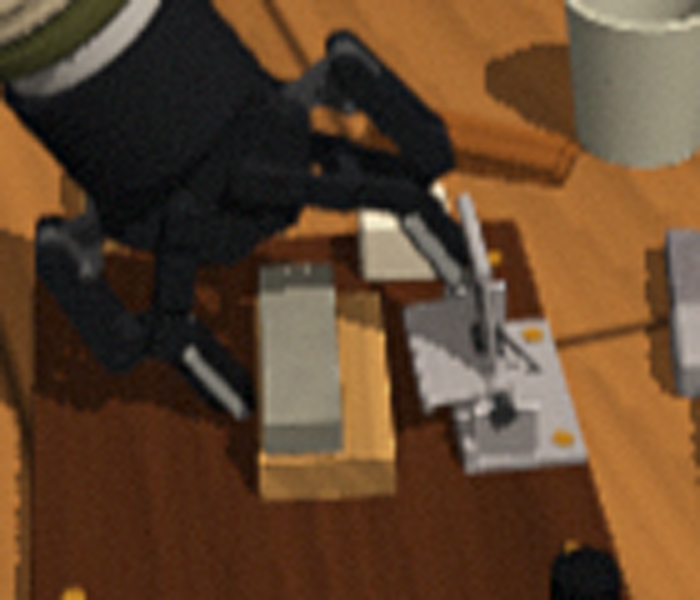

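View pics/scene6.png

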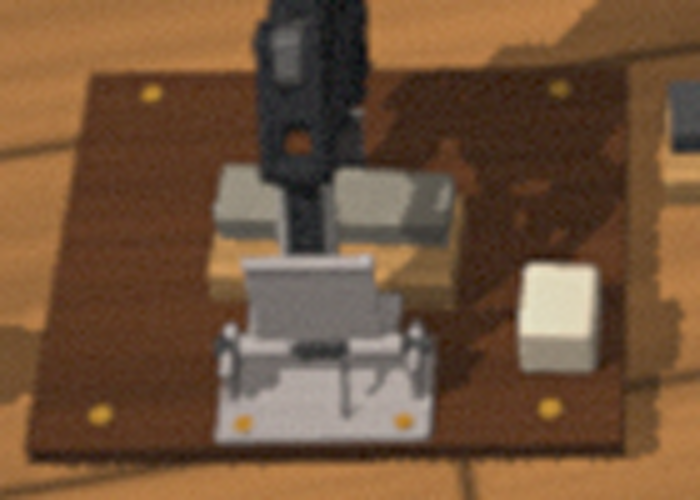

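The plate is nearly upright at (480,270), the nose is rising, and B at (248,408) is just short of the stone's base. I'll continue the stroke.

```bash
python3 - <<'E'
from h import *
T=32
env.movel(TCPfor(-2,10,-0.5,T),0.03)
snap(7)
s=monitor.sense(); A,B=AB(T); print(s["clock"],A,B,s["contact_force"]@ex,s["contact_force"])
E
```

```text
16.6 [81.56386082 61.90038159] [-2.81692475  9.1734148 ] -5.905440971536338 [-6.01744388 -0.01819439  0.48455712]
```

View pics/side7.png

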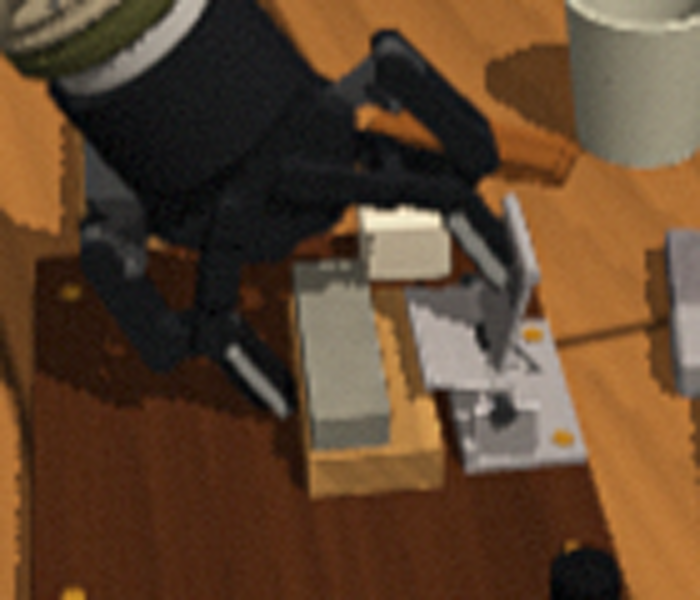

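View pics/scene7.png

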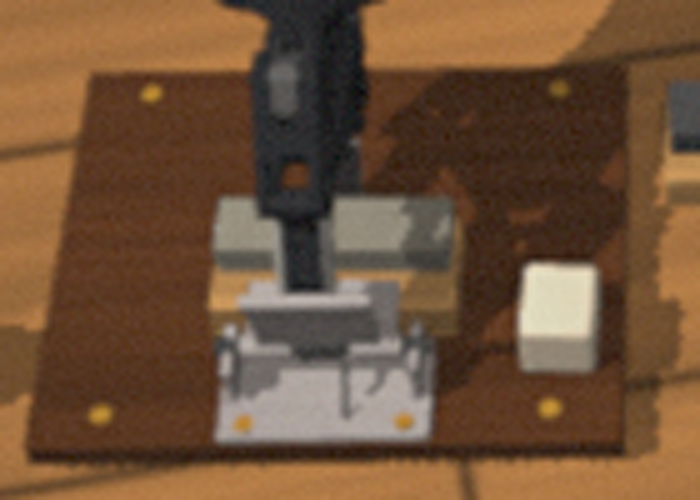

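The stone is being pushed squarely (near edge at about (295,400) in the side zoom) and the flap is well up. I'll continue to the stop with a force guard.

```bash
python3 - <<'E'
from h import *
T=32
env.movel(TCPfor(4,10,-0.5,T),0.03)
s=monitor.sense(); print(AB(T)[1],s["contact_force"]@ex)
g=env.movel(TCPfor(18,10,-0.5,T),0.02,guard=7)
snap(8)
s=monitor.sense(); A,B=AB(T); print(g,s["clock"],A,B,s["contact_force"]@ex,s["contact_force"])
E
```

```text
[2.82143544 8.79416835] -6.895292419259092
True 17.4167 [90.04780321 60.99995772] [5.66701764 8.27299093] -6.124637717052561 [-6.00938747  1.18282775  5.34467713]
```

View pics/side8.png

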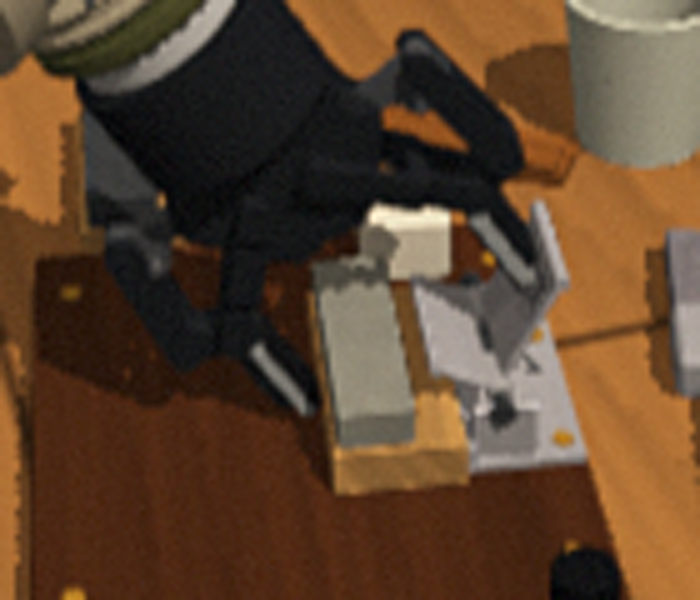

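View pics/scene8.png

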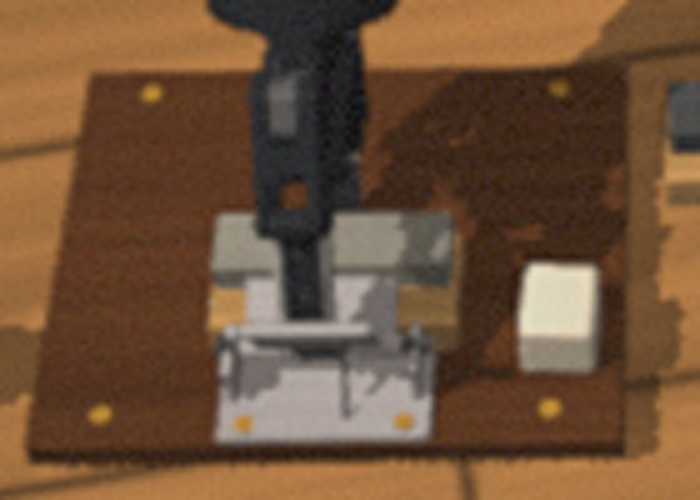

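```bash
python3 - <<'E'
from h import *
d=eyes.grab_frame("side")
im=d["frame"]
for u,z in [((468,483),0),((470,452),18),((335,494),0),((335,462),18)]:
    print(u,St(ray(d,(205+u[0]/5,190+u[1]/5),.02+z/1e3)).round(1))
x0,y0=265,255
cv2.imwrite("pics/side8z.png",cv2.resize(im[y0:y0+45,x0:x0+60,::-1],None,fx=12,fy=12,interpolation=cv2.INTER_CUBIC))
s=monitor.sense(); print(s["contact_force"],s["ft_torque"],AB(32),s["clock"])
E
```

```text
(468, 483) [ 51.7 -49.9   0. ]
(470, 452) [ 51.7 -55.   18. ]
(335, 494) [  4.3 -49.5   0. ]
(335, 462) [  4.4 -54.   18. ]
[-5.53703171  0.64080267  4.3398935 ] [-0.0659034   0.32446211 -0.12462775] (array([90.06828106, 61.04388027]), array([5.68749549, 8.31691348])) 17.4667
```

View pics/side8z.png

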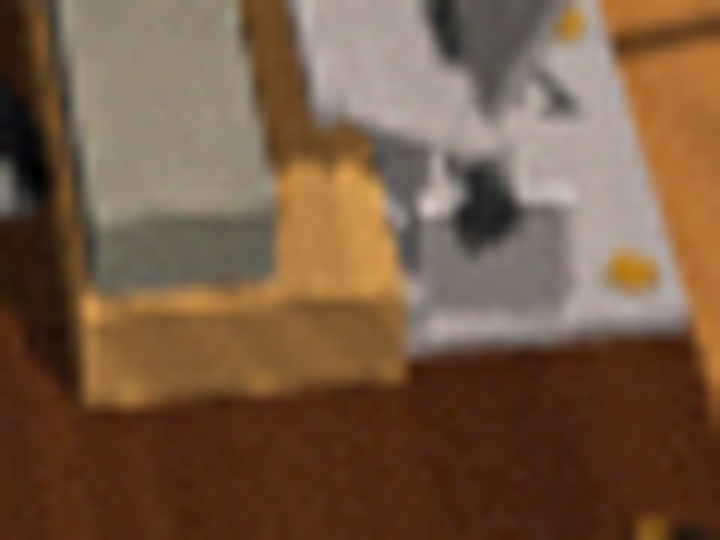

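```bash
python3 - <<'E'
from h import *
T=32
s=monitor.sense(); M=R.from_quat(s["ee_rot"]).as_matrix(); print("tilt",np.degrees(np.arctan2(M[2,2],M[:,2]@ex)), "tcp",St(s["position"]), "cmd ref",St(TCPfor(5.7,10,-.5,T)))
env.movel(TCPfor(6,13,-0.5,T),0.02)
s=monitor.sense(); print(AB(T)[1],s["contact_force"])
g=env.movel(TCPfor(16,13,-0.5,T),0.02,guard=6)
s=monitor.sense(); print(g,AB(T)[1],s["contact_force"],s["contact_force"]@ex,s["clock"])
env.hold(0.2)
s=monitor.sense(); print(g,AB(T)[1],s["contact_force"],s["contact_force"]@ex,s["clock"])
snap(9)
E
```

```text
tilt 31.697587595909262 tcp [48.61849001  0.08994209 19.81385696] cmd ref [48.63099452 -0.5        21.49694348]
[ 5.20180354 12.31007457] [-5.78748002  1.55811259  0.8453238 ]
True [ 5.71021291 11.76365235] [-5.85114341  0.08410239  5.37510488] -5.761484630089583 18.125
True [ 5.66872795 11.81464536] [-5.27918779  0.50914199  4.69810488] -5.280220876874069 18.325
```

View pics/side9.png

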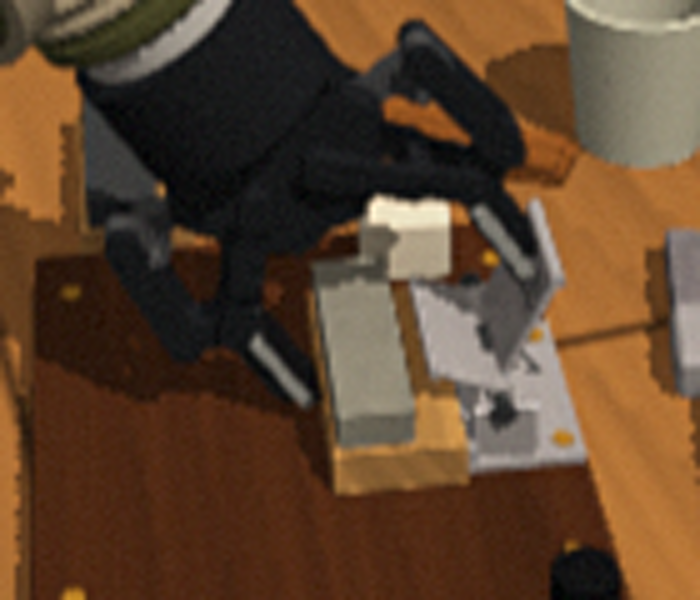

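The guard tripped twice at the same x, but the force change was mostly vertical. I'll step forward in small increments and log it.

```bash
python3 - <<'E'
from h import *
T=32
for bx in (5.5,6.5,7.2,8,8.8,9.6):
    env.movel(TCPfor(bx,13,-0.5,T),0.02)
    s=monitor.sense(); F=s["contact_force"]; m=s["ft_torque"]
    print(bx,AB(T)[1].round(2),"F",round(F@ex,2),round(F@ey,2),round(F[2],2),"M",(m@ex).round(3),(m@ey).round(3),m[2].round(3),round(s["clock"],2),s["finger_gap"].round(4))
    if abs(F@ex)>18 or F[2]>14: break
snap(10)
E
```

```text
Traceback (most recent call last):
AttributeError: 'float' object has no attribute 'round'
```

```bash
python3 - <<'E'
from h import *
T=32
for bx in (5.5,6.5,7.2,8,8.8,9.6):
    env.movel(TCPfor(bx,13,-0.5,T),0.02)
    s=monitor.sense(); F=s["contact_force"]; m=s["ft_torque"]
    print(bx,AB(T)[1].round(2),"F",round(F@ex,2),round(F@ey,2),round(F[2],2),"M",round(m@ex,3),round(m@ey,3),round(m[2],3),round(s["clock"],2),round(s["finger_gap"],4))
    if abs(F@ex)>18 or F[2]>14: break
snap(10)
E
```

```text
5.5 [ 5.  12.6] F -4.67 -0.19 1.59 M 0.04 0.595 0.075 18.93 0.9993
6.5 [ 5.72 12.39] F -7.0 -0.29 2.23 M -0.029 0.911 -0.019 19.18 1.0026
7.2 [ 5.99 12.26] F -10.92 -0.33 5.07 M -0.158 1.42 -0.118 19.43 1.0021
8 [ 6.18 12.08] F -17.04 -3.04 10.26 M -0.437 2.133 -0.197 19.68 0.9991
8.8 [ 6.4  11.98] F -23.85 -4.54 15.49 M -0.647 2.899 -0.32 19.93 0.9978
```

View pics/side10.png

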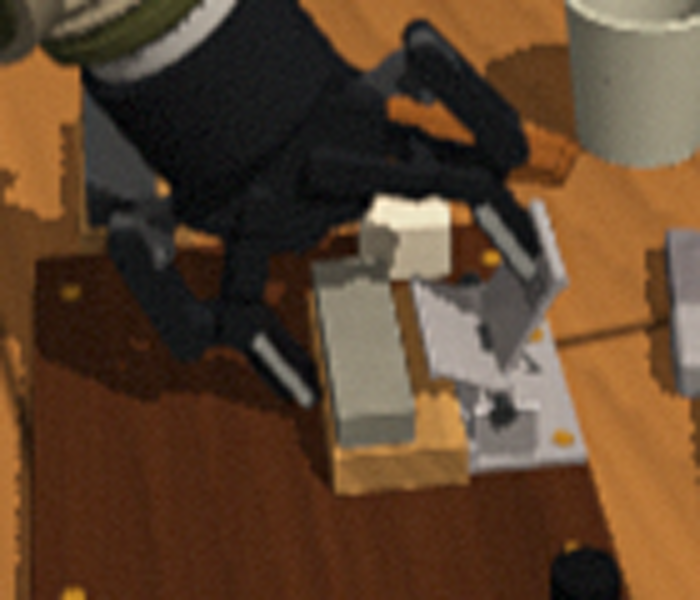

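The x force now rises stiffly, so the base is hard against the stop (24 N) and stayed square and flat. I'll check the side-view bias, then let go by backing straight out.

```bash
python3 - <<'E'
from h import *
T=32
env.movel(TCPfor(-15,13,-0.5,T),0.05)
s=monitor.sense(); print(s["contact_force"]@ex,s["clock"])
env.movel(TCPfor(-48,13,-0.5,T),0.08)
s=monitor.sense(); print(s["contact_force"]@ex,s["clock"])
env.movel(TCPfor(-55,80,-0.5,T),0.15)
d=eyes.grab_frame("side"); print("screw",St(ray(d,(205+562/5,190+437/5),.02+.002)),St(ray(d,(205+533/5,190+335/5),.022)))
env.reach(W(-60,40,200),Q())
snap(11)
d=eyes.grab_frame("wrist"); cv2.imwrite("pics/w11.png",d["frame"][:,:,::-1])
import pickle; pickle.dump((d,eyes.grab_frame("side"),eyes.grab_frame("scene")),open("W11.pkl","wb"))
s=monitor.sense(); print(s["contact_force"],s["clock"])
E
```

```text
-3.182050524229622 20.65
-0.05578902853701676 21.2083
screw [ 88.75868998 -31.50467488   2.        ] [88.91973864 31.23166422  2.        ]
[0.13130732 0.37447034 0.4187414 ] 23.05
```

View pics/side11.png

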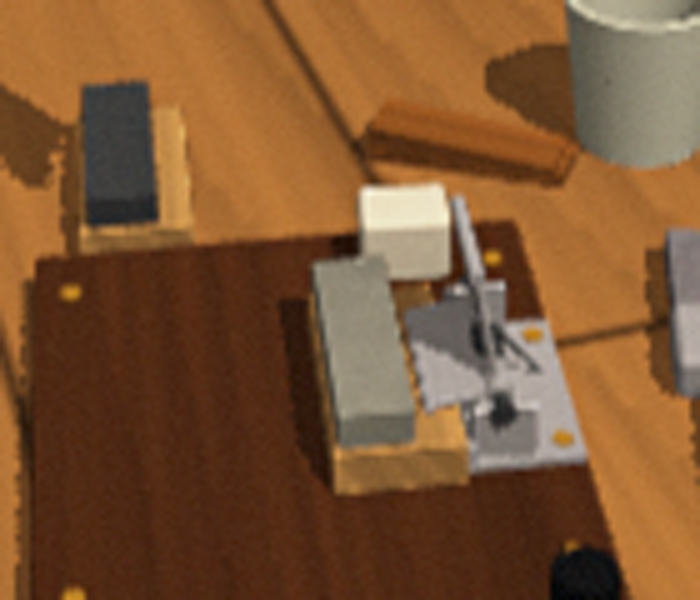

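View pics/scene11.png

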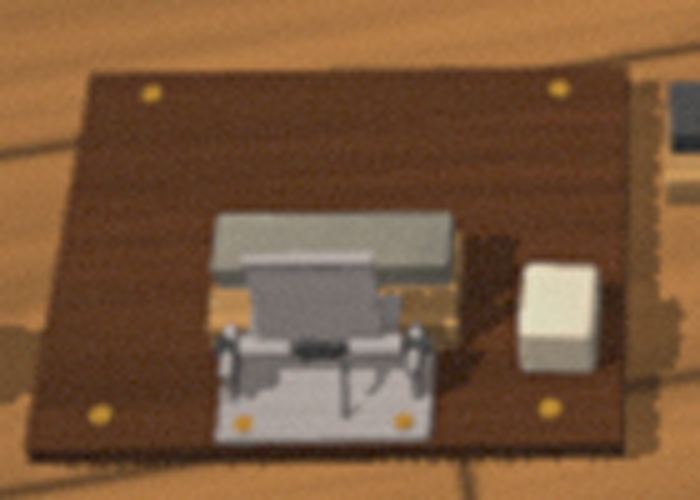

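View pics/w11.png

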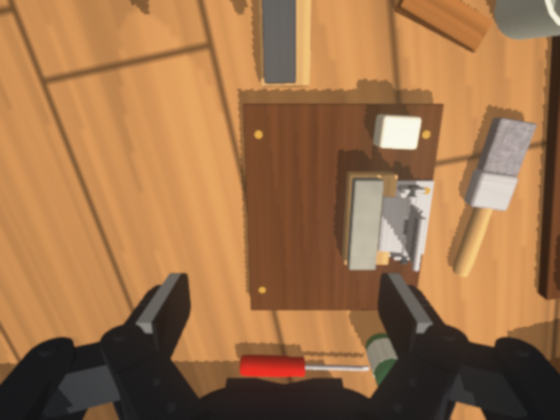

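The side-view bias is about -3.5 mm (bracket screws), so the far edge reads about 55 mm, where the stop is. The flap rests on the ledge. Last I'll check the yaw, position and bystanders.

```bash
python3 - <<'E'
from h import *
import pickle
d,sd,sc=pickle.load(open("W11.pkl","rb"))
measure_stone(d,"pics/w11z.png",(340,395,165,280))
D=pickle.load(open("D0.pkl","rb"))
for n,a in(("scene",sc),("side",sd)):
    df=np.abs(a["frame"].astype(int)-D[n]["frame"]).max(2)>60
    k,_,st,ce=cv2.connectedComponentsWithStats(cv2.morphologyEx(df.astype(np.uint8),cv2.MORPH_OPEN,np.ones((3,3))))
    print(n,[(ce[i].round().tolist(),int(st[i,4])) for i in range(1,k) if st[i,4]>15])
# side: yaw through lower edges and flap plate
tp=tri(sd,(205+459/5,190+199/5),sc,(130+375/5,175+260/5)); print("plate top left",St(tp))
E
```

```text
grey top corners [[8.6, -45.0], [8.9, 52.1], [50.2, 49.1], [53.9, -48.7]] mean [30.4  1.9 34. ]
ledge corners [[41.0, -33.2], [54.0, -33.2], [55.4, -47.7], [42.3, -47.7]] mean [ 48.2 -40.4  18. ]
scene [([151.0, 9.0], 136), ([183.0, 8.0], 526), ([220.0, 5.0], 125), ([254.0, 4.0], 251), ([293.0, 11.0], 547), ([240.0, 25.0], 292), ([316.0, 31.0], 160), ([161.0, 32.0], 94), ([192.0, 43.0], 261), ([201.0, 95.0], 1952), ([192.0, 197.0], 434), ([194.0, 210.0], 311), ([183.0, 221.0], 132), ([212.0, 222.0], 142), ([175.0, 236.0], 59), ([216.0, 233.0], 24)]
side [([45.0, 38.0], 2533), ([91.0, 4.0], 199), ([125.0, 11.0], 694), ([234.0, 15.0], 461), ([11.0, 16.0], 245), ([211.0, 16.0], 65), ([201.0, 48.0], 620), ([236.0, 39.0], 41), ([223.0, 43.0], 46), ([236.0, 56.0], 89), ([8.0, 66.0], 418), ([216.0, 104.0], 3916), ([13.0, 122.0], 1431), ([262.0, 122.0], 52), ([264.0, 133.0], 19), ([56.0, 141.0], 47), ([46.0, 141.0], 56), ([251.0, 144.0], 18), ([20.0, 171.0], 843), ([252.0, 154.0], 60), ([2.0, 157.0], 36), ([73.0, 185.0], 126), ([118.0, 191.0], 281), ([96.0, 178.0], 16), ([102.0, 191.0], 228), ([88.0, 187.0], 89), ([177.0, 184.0], 49), ([133.0, 184.0], 25), ([170.0, 188.0], 54), ([5.0, 202.0], 101), ([133.0, 195.0], 28), ([174.0, 208.0], 163), ([132.0, 203.0], 65), ([184.0, 207.0], 68), ([205.0, 216.0], 241), ([298.0, 239.0], 45), ([280.0, 264.0], 695), ([5.0, 259.0], 206), ([245.0, 268.0], 813), ([275.0, 285.0], 33)]
plate top left [59.58792279 27.24428413 69.8069547 ]
```

View pics/w11z.png

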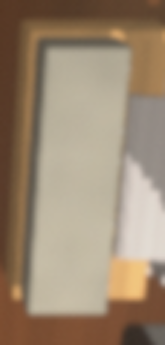

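```bash
python3 - <<'E'
from h import *
job.hand_in(); print(monitor.sense()["clock"])
E
```

```text
the job is handed in; nothing more can be done
the job is handed in; nothing more can be done
```

The finishing stone is clamped: its base is square against the steel stop and the flap rests on the ledge. I handed the job in at about 23 s.

**What I did:**
- I slid the stone square and central in front of the flap using the shut fingertips. My first push over-rotated it to about -6.5°, and a push on its right-hand end brought it back.
- With the gripper open and tilted 32°, one fingertip pushed the thumb plate away while the other pushed the base under the raised flap. I then backed straight out so the spring closed the flap on the ledge.
- I pressed the base against the stop until the tool read about 24 N. Two earlier guarded pushes stopped just short of this, with mostly vertical force changes, so I went the rest of the way in small logged steps.

**Last checks:**

| Check | Result |
|---|---|
| Base's far edge | 54–55.4 mm in the wrist view (stop at 54.8 mm) |
| Stone yaw | about 0.2° |
| Thumb plate lean | about 11.6°, so the flap reads about 0.24 rad (0.28 expected on the ledge) |
| Other objects | no image changes near the nagura, bottle, driver, brush, cup, wedge or spare stone |
| Robot | clear, tool force about zero |

**Readings that disagreed:** the side camera put the far edge at 51.7 mm. It reads about 3.5 mm low on the bracket screws too, which brings the edge to about 55 mm. The automatic outline of the grey stone merged with the flap at the end, so I used only its near edge for the yaw.

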